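# Make up a pump repair kit

### The job

Make up the pump repair kit in the grey tray: set the steel hub (flange down) in the large round nest, the ball bearing flat in the small round nest, the bolt that has a nut on it lengthwise in the long oblong nest, and the straight brass nipple lengthwise in the short oblong nest. The long bolt without a nut and the brass elbow do not belong to the kit: leave them where they lie.

Things in the scene. Friction and masses are not known exactly. Their poses are not given: they have to be found in the camera images.
- hub_centre (a point): Turned grey steel coupling hub, standing flange down: flange 66 mm diameter and 14 mm thick, on it a round boss 36 mm diameter up to a height of 38 mm (grasp the boss above the flange). 0.3 to 0.5 kg. The point is on its axis, 19 mm above its underside; z is its axis.
- bearing_centre (a point): Grey steel ball bearing lying flat: ring 40 mm outside diameter, 12 mm high (grasp across the outside). The point is its centre, 6 mm above its underside; z is its axis.
- nut_bolt_centre (a point): Bright steel hexagon bolt with a nut on it, lying down, 68 mm long, shank 12 mm diameter, head and nut 22 x 19 mm. The point is mid-length on the axis, 9.5 mm above what it lies on. Its y axis runs along the bolt towards the head, 26 to 34 mm from the point; the nut is 17 to 26 mm on the other side, so the shank is bare from -17 to +26 mm.
- nipple_centre (a point): Straight brass double nipple lying down, 46 mm long, threaded ends 16.4 mm diameter, hexagon 27 mm wide, 24 mm high and 10 mm long in the middle. The point is its centre, 12 mm above what it lies on; its y axis runs along it.
- long_bolt_centre (a point): Look-alike to be left alone: bright steel hexagon bolt without a nut, lying down, 89 mm long, shank 12 mm, head 22 x 19 mm. The point is mid-length on its axis; y runs along it towards the head.
- elbow_centre (a point): Look-alike to be left alone: bent brass pipe elbow, 62 x 47 mm, 26 mm high, lying flat. The point is its centre, half-way up. (Fixed obstacles near the way: a drawer cabinet 266 mm high stands behind the tray, its front at x = 0.73 m (y from -0.42 to -0.06 m); a bench vice 171 mm high stands at x 0.22 to 0.42 m, y -0.09 to 0.09 m.)
- hub_nest_floor (a point): Black square insert 94 x 94 mm, 4 mm thick, in one of the four quarters of a low grey square tray (200 mm, rim 14 mm high) that is fixed to the bench; the four inserts are 95.5 mm apart and may be in any order. It bears a round rib 82 mm inside diameter, 4 mm wide: the large round nest, for the hub. The point is the middle of the nest's floor, 11 mm above the bench; the rib stands 4 mm above that floor. The insert does not move. 
- bearing_nest_floor (a point): Black square insert 94 x 94 mm, 4 mm thick, in one of the four quarters of a low grey square tray (200 mm, rim 14 mm high) that is fixed to the bench; the four inserts are 95.5 mm apart and may be in any order. It bears a round rib 56 mm inside diameter, 4 mm wide: the small round nest, for the bearing. The point is the middle of the nest's floor, 11 mm above the bench; the rib stands 4 mm above that floor. The insert does not move. 
- bolt_nest_floor (a point): Black square insert 94 x 94 mm, 4 mm thick, in one of the four quarters of a low grey square tray (200 mm, rim 14 mm high) that is fixed to the bench; the four inserts are 95.5 mm apart and may be in any order. It bears an oblong rib, inside 84 mm along its y axis and 38 mm along its x axis: the long oblong nest, for the bolt with nut. The point is the middle of the nest's floor, 11 mm above the bench; the rib stands 4 mm above that floor. The insert does not move. 
- nipple_nest_floor (a point): Black square insert 94 x 94 mm, 4 mm thick, in one of the four quarters of a low grey square tray (200 mm, rim 14 mm high) that is fixed to the bench; the four inserts are 95.5 mm apart and may be in any order. It bears an oblong rib, inside 62 mm along its y axis and 43 mm along its x axis: the short oblong nest, for the nipple. The point is the middle of the nest's floor, 11 mm above the bench; the rib stands 4 mm above that floor. The insert does not move. 
There are look-alikes about, which are no part of the job. What is shaped like the part that bears nut_bolt_centre but black or blue is not meant.

How it is judged:
At the end, for the whole second after the job is handed in: Each kit part lies on its nest's floor (height within 4 mm): hub and bearing within 10 mm of its middle and flat within 0.1 rad, bolt with nut and nipple within 12 mm of its middle and 0.3 rad of its long axis, either way round; long bolt and elbow within 20 mm of their starts (horizontal distance between hub_centre and hub_nest_floor below 0.01 m and z of hub_centre in the frame of hub_nest_floor between 0.015 and 0.023 m and angle between each of hub_centre, bearing_centre's own z axis and vertical below 0.1 rad and horizontal distance between bearing_centre and bearing_nest_floor below 0.01 m and z of bearing_centre in the frame of bearing_nest_floor between 0.002 and 0.01 m and horizontal distance between nut_bolt_centre and bolt_nest_floor below 0.012 m and z of nut_bolt_centre in the frame of bolt_nest_floor between 0.0055 and 0.0135 m and angle between the y axis of nut_bolt_centre and the y axis of bolt_nest_floor, either way round below 0.3 rad and horizontal distance between nipple_centre and nipple_nest_floor below 0.012 m and z of nipple_centre in the frame of nipple_nest_floor between 0.008 and 0.016 m and angle between the y axis of nipple_centre and the y axis of nipple_nest_floor, either way round below 0.3 rad and distance of each of long_bolt_centre, elbow_centre from where it was at the start of the episode below 0.02 m); the robot touches nothing.
It fails at once if the long bolt or the elbow is displaced by more than 30 mm (distance of any of long_bolt_centre, elbow_centre from where it was at the start of the episode above 0.03 m).
It also fails if it takes over 112 s, if anything falls off the work surface, if the arm or the gripper's body presses on something with over 40 N, if the wrist force passes 120 N, or if a joint passes its speed limit or range.

### The arm

A 6-joint arm with a two-finger parallel gripper is mounted at the origin on a cart in front of the work surface, level with it; the furniture and walls round the work are solid. World frame = base frame: x ahead of the robot, y to its left, z up, the work surface at z = 0. Lengths are in m, angles in rad, forces in N, time in s.
With the tool pointing down it reaches from about 0.35 to 0.775 m from the base axis. Payload 5.5 kg.
Tool frame: the origin (TCP) lies at the very end of the fingers, on their centre line; the grasp point (between the pads) lies env.grasp_offset behind it (env.grasp_offset is the distance from the TCP to the grasp point, in m); x points along the fingers, y is the direction in which the jaws open and shut, and the axes are right-handed (so a half turn about x gives the same grasp; the last joint's range is limited). The gripper opens to 85 mm and grips with 20 to 120 N. Pads are 22 mm wide; open, the fingers measure 114 mm over their backs; the gripper's body (76 mm by 85 mm) begins 54 mm behind the grasp point. The pads swing forward as they close: fully open they stand 13 mm farther back than shut.
Start: joints at [1.078, 0.313, 0.046, 1.304, 0, 1.431], TCP at [0.199, 0.54, 0.231] pointing down, gripper open.
Joint ranges: [-2.76, 2.76], [-0.86, 1.69], [-1.03, 1.26], [-2.2, 2.34], [-1.47, 1.5], [-3.14, 3.14]. Speed limits (rad/s): [2.57, 2.57, 3.14, 3.14, 3.14, 3.14].

### API

Orientations are given as a unit quaternion [w, x, y, z].
In Python, from workcell import get_state, viewer, job, env gives the robot as it stands.
- The arm moves only by the tool send_rows, never from a script. Its argument "plan" is a list of rows, each a list of 6 numbers: the shift along the tool's x, y, z in mm, then the turn, a rotation vector about the tool's x, y, z in degrees. A call has exactly 10 rows; each row is the pose to reach, as a shift and turn from the pose commanded when the call began, along the tool's axes at that moment; what a row does not reach only later rows make up. A row lasts 1/8 s, in which the tool goes at most 62.5 mm and 10.7 degrees, less where a joint would pass 70% of its speed; a pose out of reach is approached as far as the arm can. A call with a gripper value outside its range is refused whole. "claw" is the finger opening in mm, from 0 to 85.4, set as the call begins (left out, the last holds). The fingers move at their own pace and stop on an object; "newtons" is the grip in N (left out, the last holds). Time passes only in rows, so rows that repeat a pose let the fingers close, or fill a call up. It gives the time, the measured TCP pose, the force and the opening at its end, in the units of the state.
- get_state(): the state, without advancing time (a new reading comes with each control period).
- viewer.read_camera(name): name is "side" or "top"; returns a dict with "frame" (400x640x3 uint8, blue, green, red), "mtx" (3x3 intrinsics, pixels), "rvec" (rotation vector, rad) and "tvec" (3), from world to camera coordinates, as OpenCV has them. Camera axes: x right, y down, z forward; pixel columns grow to the right and rows downward; lengths in m; the calibration is good to about 2 mm. A picture is of the moment at which its call begins. There is no depth.
- job.hand_in(): hands the job in, once; it reports no verdict.
The state is a dict: "clock": time; "joint_pos": joint angles; "qvel": joint speeds; "tau": joint torques, N m; "tcp_pos": TCP position; "orientation": TCP orientation; "wrist_force": force on the tool from outside, world axes, zero at the start; "ft_torque": the same for the moment, N m; "finger_gap": finger opening in m.
Only numpy, scipy, OpenCV 4.12 (cv2) and the standard library are available. Lean on these libraries where they do the work, as an engineer would, in place of code of your own. Each camera call takes 0.05 s, during which the arm holds its last target.

## Working session

There is one attempt and no reset: what is moved stays moved. The work goes in short steps, Python scripts to look and compute and a tool call to move; the robot and the scene stay as the last step left them, time stands still between calls to the robot, and variables do not carry over. Pictures are saved under pics/ and viewed, and the job is handed in when it is done.

Besides the shell and the picture viewer there is one more tool, called after ">>>" by a JSON object that holds its "method" and its "body". send_rows: Moves the arm, as the interface text tells. Its arguments: {"type":"object","properties":{"plan":{"type":"array"},"claw":{"type":"number"},"newtons":{"type":"number"}},"required":["plan"]}

```bash
ls; mkdir -p pics
python3 - <<'E'
from workcell import get_state, viewer, job, env
import cv2,json
s=get_state(); print(s); print(env.grasp_offset)
for n in ("side","top"):
    d=viewer.read_camera(n); cv2.imwrite(f"pics/{n}0.png",d["frame"]); print(n,d["mtx"],d["rvec"],d["tvec"])
E
```

```text
pics
{'clock': 0.0, 'joint_pos': array([ 1.07841504e+00,  3.13999116e-01,  4.50173318e-02,  1.30358726e+00,
       -1.20613571e-05,  1.43123056e+00]), 'qvel': array([ 0.00098682, -0.00121682,  0.00020823,  0.00062633,  0.00108133,
       -0.00016166]), 'tau': array([ 1.59925119e-03, -4.80625999e+01,  2.98534727e+01,  1.94517971e-02,
       -1.42089630e-04, -7.22443758e-06]), 'tcp_pos': array([0.19844768, 0.53915077, 0.23042527]), 'orientation': array([ 0.69594183,  0.12349606,  0.69632324, -0.12469015]), 'wrist_force': array([-0.58037918,  0.77793066, -0.00683787]), 'ft_torque': array([0.04108722, 0.03709463, 0.00302069]), 'finger_gap': 0.08544589007668169}
0.0187
side [[510.41735441   0.         319.70190492]
 [  0.         510.41735441 201.57446722]
 [  0.           0.           1.        ]] [ 0.35647878  2.62819079 -1.43880159] [ 0.52825444 -0.03458199  1.45301214]
top [[513.46521421   0.         320.00050296]
 [  0.         513.46521421 195.83915492]
 [  0.           0.           1.        ]] [ 2.15335522 -2.15863132  0.12600862] [0.02957857 0.57362308 1.48248334]
```

View pics/side0.png

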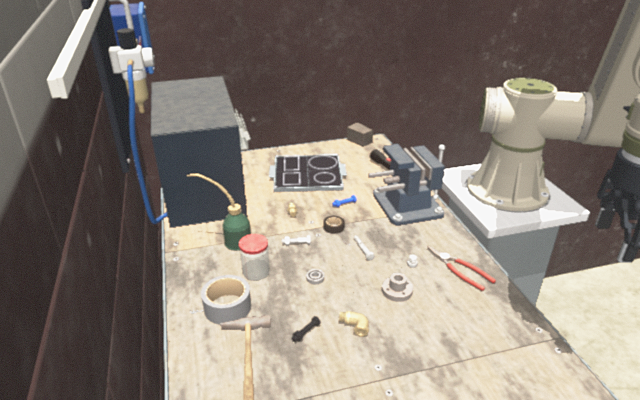

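View pics/top0.png

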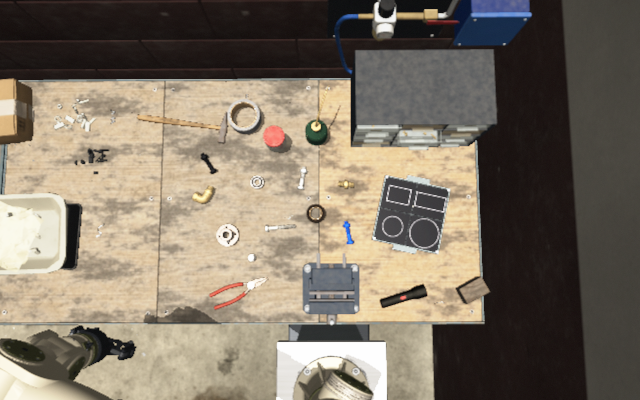

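```bash
cat > h.py <<'E'
import cv2,numpy as np
from workcell import get_state, viewer, job, env
def cam(n):
    d=viewer.read_camera(n); R=cv2.Rodrigues(np.array(d["rvec"]))[0]
    return dict(f=d["frame"],K=np.array(d["mtx"]),R=R,t=np.array(d["tvec"]).ravel(),r=np.array(d["rvec"]))
def plane(c,uv,z):
    uv=np.atleast_2d(np.array(uv,float)); p=np.c_[uv,np.ones(len(uv))]@np.linalg.inv(c["K"]).T
    d=p@c["R"]; o=-c["R"].T@c["t"]
    return o+d*((z-o[2])/d[:,2])[:,None]
def proj(c,X): return cv2.projectPoints(np.atleast_2d(np.array(X,float)),c["r"],c["t"],c["K"],None)[0][:,0]
def crop(c,x0,y0,x1,y1,s,name): cv2.imwrite("pics/"+name,cv2.resize(c["f"][y0:y1,x0:x1],None,fx=s,fy=s,interpolation=cv2.INTER_CUBIC))
E
python3 - <<'E'
from h import *
c=cam("top"); crop(c,180,140,380,270,4,"tc1.png"); crop(c,350,160,460,260,5,"tc2.png")
s=cam("side"); crop(s,260,140,460,290,4,"sc1.png")
for n,p,z in [("hub",(227,235),.038),("brg",(257,183),.012),("boltA",(302,178),.01),("boltB",(280,227),.01),("nip",(345,184),.012),("elbow",(205,195),.013),("ring",(316,213),.01),("tray",(411,214),.01),("vice",(331,288),.17)]:
    print(n,plane(c,p,z).round(3))
E
```

```text
hub [[0.459 0.3   0.038]]
brg [[0.616 0.218 0.012]]
boltA [[0.631 0.083 0.01 ]]
boltB [[0.483 0.148 0.01 ]]
nip [[ 0.612 -0.047  0.012]]
elbow [[0.58  0.374 0.013]]
ring [[0.525 0.04  0.01 ]]
tray [[ 0.521 -0.244  0.01 ]]
vice [[ 0.313 -0.001  0.17 ]]
```

View pics/tc1.png

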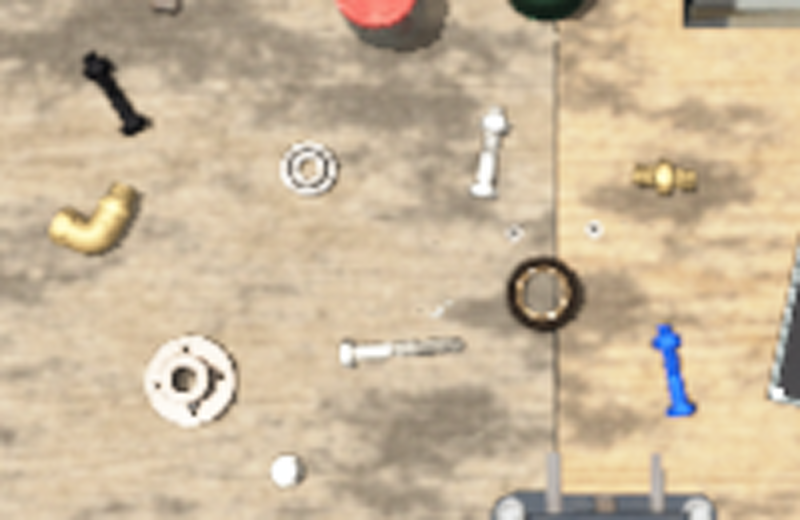

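View pics/tc2.png

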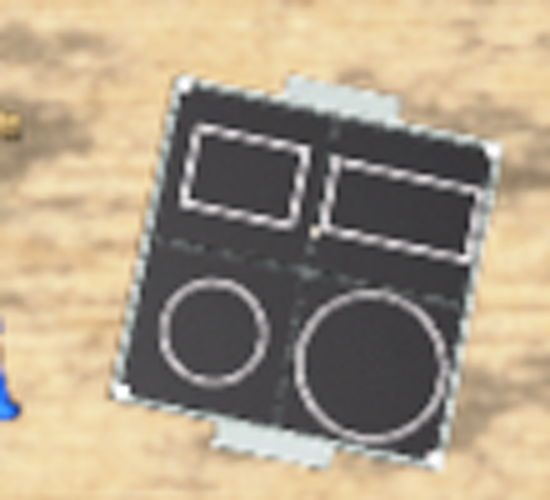

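View pics/sc1.png

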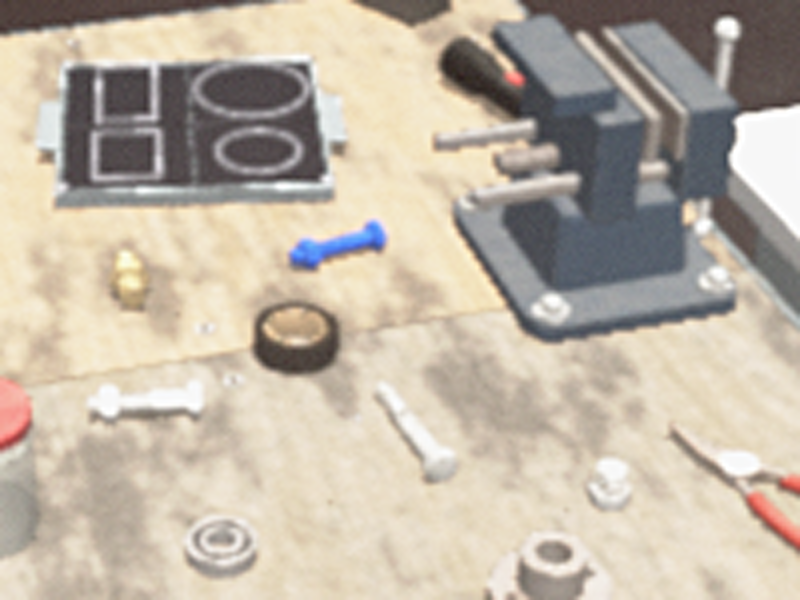

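The top crop shows four bolt-shaped things: bright bolt A at (302,178), with a nut near its upper end and a thread tip beyond it. Bright bolt B at (280,227) is longer and has no nut. There is also a black one at (208,163) and a blue one at (348,232). A fits the description. For brass, the straight nipple is at (345,184) and the elbow at (205,195). The tray at (411,214) has its short oblong at upper left, long oblong at upper right, small round at lower left and large round at lower right. Next I measure, and confirm with an enlarged crop of bolt A.

Run:
```python
from h import *
c=cam("top"); s=cam("side"); 
np.save("pics/top.npy",c["f"])
a=cv2.resize(c["f"][160:200,282:322],None,fx=10,fy=10,interpolation=cv2.INTER_CUBIC)
b=cv2.resize(s["f"][222:262,277:317],None,fx=10,fy=10,interpolation=cv2.INTER_CUBIC)
cv2.imwrite("pics/bolt.png",np.hstack([a,b]))
hsv=cv2.cvtColor(c["f"],cv2.COLOR_BGR2HSV)
# bright low-sat and brass masks
def blobs(cc,m,mn,z,tag):
    n,l,st,ce=cv2.connectedComponentsWithStats(m.astype(np.uint8))
    for i in range(1,n):
        if st[i,4]>=mn:
            cnt=cv2.findContours((l==i).astype(np.uint8),cv2.RETR_EXTERNAL,cv2.CHAIN_APPROX_NONE)[0][0]
            print(tag,st[i],ce[i].round(1),"rect",[np.round(v,1) for v in cv2.minAreaRect(cnt)],"pl",plane(cc,ce[i],z)[0].round(4))
roi=np.zeros(hsv.shape[:2],bool); roi[150:262,180:372]=1
print(hsv[178,302],hsv[183,257],hsv[227,280],hsv[200,270],hsv[235,220],hsv[184,346],hsv[210,340])
blobs(c,roi&(hsv[...,1]<45)&(hsv[...,2]>170),15,.012,"steel")
blobs(c,roi&(hsv[...,1]>110)&(hsv[...,0]<40)&(hsv[...,2]>120),15,.012,"brass")
```

```text
[ 21  18 228] [ 17  57 224] [ 20  25 225] [ 18  65 213] [ 17  22 245] [ 28  52 254] [ 18  72 229]
steel [297 166  10  23 109] [301.7 177.5] rect [array([301.6, 177.1]), array([ 7.2, 22.5]), np.float64(6.3)] pl [0.6323 0.0833 0.012 ]
steel [250 175  14  14 109] [256.3 181.6] rect [array([256.5, 181.5]), array([13., 13.]), np.float64(90.0)] pl [0.6202 0.2201 0.012 ]
steel [326 195   5   5  17] [328.1 196.7] rect [array([328.3, 196.8]), array([4.2, 3.5]), np.float64(45.0)] pl [0.5738 0.0039 0.012 ]
steel [306 196   5   5  20] [308. 198.] rect [array([308., 198.]), array([4., 4.]), np.float64(90.0)] pl [0.5701 0.0643 0.012 ]
steel [216 224  23  23 331] [226.7 234.8] rect [array([227. , 234.8]), array([21.4, 22.5]), np.float64(33.7)] pl [0.4606 0.3063 0.012 ]
steel [265 225  30   7 101] [276.9 227. ] rect [array([279.4, 227.2]), array([ 5.1, 29.2]), np.float64(84.8)] pl [0.4834 0.1569 0.012 ]
steel [316 253   4   9  36] [317.5 257. ] rect [array([317.5, 257. ]), array([8., 3.]), np.float64(90.0)] pl [0.3943 0.0361 0.012 ]
steel [247 254   7   8  48] [250.5 257.5] rect [array([250. , 257.5]), array([7., 6.]), np.float64(90.0)] pl [0.3932 0.2345 0.012 ]
steel [343 254   3   8  20] [343.8 257.9] rect [array([344. , 257.5]), array([7., 2.]), np.float64(90.0)] pl [ 0.3915 -0.0417  0.012 ]
brass [339 184  14   5  22] [346.2 185.6] rect [array([345.4, 186.2]), array([13. ,  3.6]), np.float64(4.8)] pl [ 0.6072 -0.0506  0.012 ]
brass [193 188  20  15  50] [205.3 197.1] rect [array([204.7, 196.8]), array([ 9. , 21.9]), np.float64(57.1)] pl [0.5735 0.3727 0.012 ]
```

View pics/bolt.png

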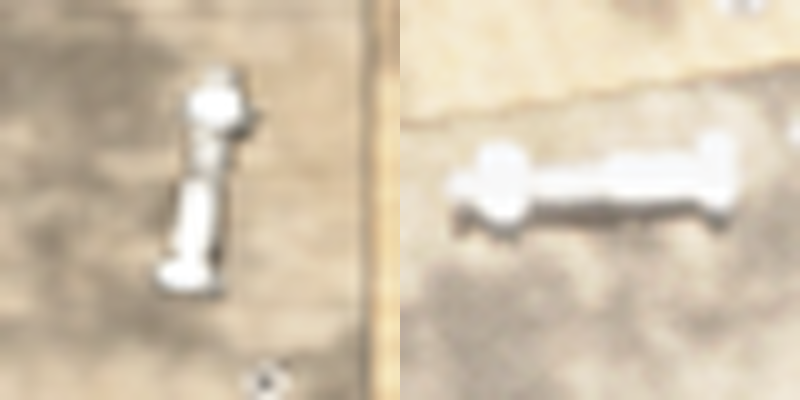

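Confirmed: in both views bolt A shows the head at one end and, at the other, a nut with a tip beyond it (the top end of the top view, which is +x). Now the nests, plus a two-view check.

Run:
```python
from h import *
c=cam("top"); s=cam("side")
print("cam pos",-c["R"].T@c["t"],-s["R"].T@s["t"])
def ribs(cc,x0,y0,x1,y1,tag):
    k=4; g=cv2.cvtColor(cc["f"],cv2.COLOR_BGR2GRAY)[y0:y1,x0:x1]; g=cv2.resize(g,None,fx=k,fy=k,interpolation=cv2.INTER_CUBIC)
    m=(g<95).astype(np.uint8)
    # dark interior regions enclosed by ribs
    n,l,st,ce=cv2.connectedComponentsWithStats(m,connectivity=4)
    for i in range(1,n):
        if st[i,4]>800:
            cnt=max(cv2.findContours((l==i).astype(np.uint8),cv2.RETR_EXTERNAL,cv2.CHAIN_APPROX_NONE)[0],key=len)
            f=lambda p:(np.array(p)+.5)/k-.5+[x0,y0]
            P=plane(cc,f(cnt[:,0]),.013)[:,:2].astype(np.float32)*1000
            r=cv2.minAreaRect(P); print(tag,st[i,4],f(ce[i]).round(1),"ctr",plane(cc,f(ce[i]),.013)[0,:2].round(4),"rect mm",[np.round(v,1) for v in r])
    cv2.imwrite(f"pics/m_{tag}.png",np.vstack([g,m*255]))
ribs(c,370,170,455,258,"top"); ribs(s,265,148,352,195,"side")
for nm,a,z in [("hub",(206,214,248,256),0),("brg",(240,166,274,200),0),("nip",(329,168,363,202),0)]:
    cv2.imwrite(f"pics/z_{nm}.png",cv2.resize(c["f"][a[1]:a[3],a[0]:a[2]],(400,400),interpolation=cv2.INTER_CUBIC))
cv2.imwrite("pics/z.png",np.hstack([cv2.resize(cv2.imread(f"pics/z_{n}.png"),(266,266)) for n in("hub","brg","nip")]))
ss=[(376,266,420,310),(298,258,332,292),(275,192,309,226)]
cv2.imwrite("pics/zs.png",np.hstack([cv2.resize(s["f"][a[1]:a[3],a[0]:a[2]],(266,266),interpolation=cv2.INTER_CUBIC) for a in ss]))
cv2.imwrite("pics/z.png",np.vstack([cv2.imread("pics/z.png"),cv2.imread("pics/zs.png")]))
```

```text
cam pos [0.38900134 0.02045125 1.54140679] [0.83441324 1.05950042 0.75677365]
top 28116 [407.  210.6] ctr [ 0.5312 -0.2313] rect mm [array([ 521.7, -243.3]), array([189.6, 189.9]), np.float64(77.6)]
top 4133 [398.5 194.8] ctr [ 0.5788 -0.207 ] rect mm [array([ 579. , -207.1]), array([59.8, 41.3]), np.float64(77.5)]
top 5066 [429.9 201.5] ctr [ 0.5583 -0.3005] rect mm [array([ 558.2, -300.6]), array([82.7, 36.7]), np.float64(77.9)]
top 3845 [392.2 226. ] ctr [ 0.4854 -0.1863] rect mm [array([ 485.1, -187.2]), array([51.4, 50.6]), np.float64(89.9)]
top 8847 [423.8 232.8] ctr [ 0.4649 -0.2797] rect mm [array([ 465.2, -279.7]), array([78.5, 78. ]), np.float64(30.4)]
side 7097 [315.2 173.6] ctr [ 0.5032 -0.2128] rect mm [array([ 486.6, -230.8]), array([178.5, 118.8]), np.float64(76.6)]
side 3175 [322.4 161.8] ctr [ 0.4629 -0.2783] rect mm [array([ 462.8, -278.4]), array([73.9, 67.8]), np.float64(5.6)]
side 2692 [279.4 171.3] ctr [ 0.6024 -0.2552] rect mm [array([ 601.1, -258.4]), array([178.6,  19.8]), np.float64(77.3)]
side 1860 [291.2 162.6] ctr [ 0.5565 -0.2988] rect mm [array([ 556.1, -299.1]), array([70.5, 34.2]), np.float64(78.6)]
side 1758 [291.2 178.2] ctr [ 0.5773 -0.2059] rect mm [array([ 577.3, -206.3]), array([51. , 37.5]), np.float64(76.8)]
side 1518 [324.2 177.2] ctr [ 0.4835 -0.185 ] rect mm [array([ 483.4, -184.4]), array([40.9, 49. ]), np.float64(74.2)]
```

View pics/z.png

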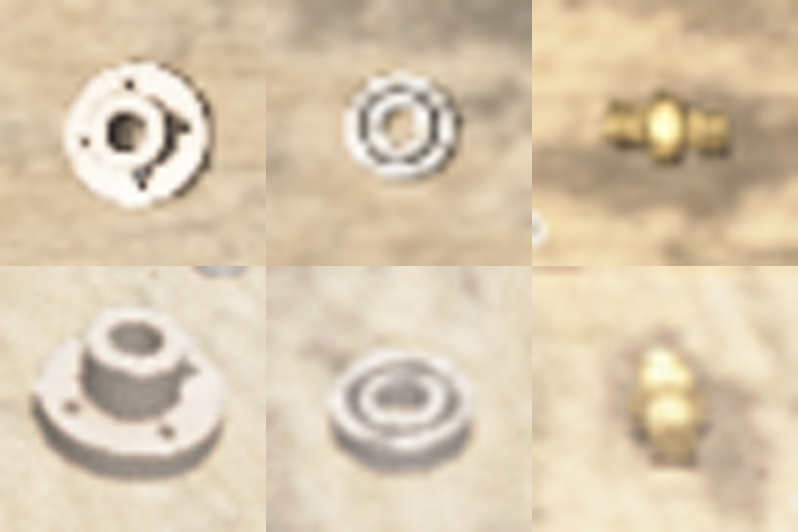

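View pics/m_top.png

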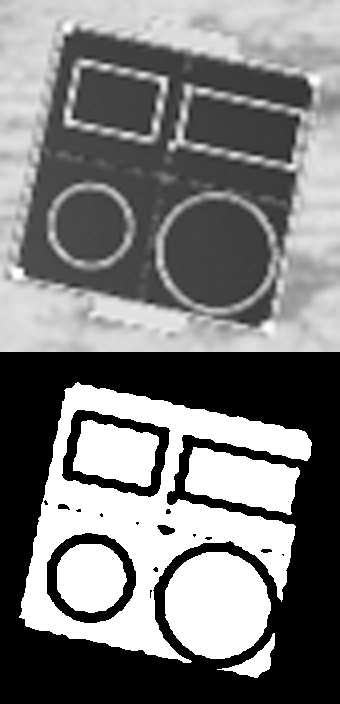

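```bash
cat >> h.py <<'E'
def tri(c,s,a,b):
    P=[k["K"]@np.c_[k["R"],k["t"]] for k in (c,s)]
    X=cv2.triangulatePoints(P[0],P[1],np.array(a,float).reshape(2,1),np.array(b,float).reshape(2,1)); return (X[:3]/X[3]).ravel()
from scipy.spatial.transform import Rotation as Rt
def pose():
    s=get_state(); q=np.array(s["orientation"]); return np.array(s["tcp_pos"]),Rt.from_quat(q[[1,2,3,0]]),s
def goto(p,yaw,p0=None,y0=None):
    """yaw (deg): direction of tool y in world; mod 180; tool down. prints shift/turn in tool axes"""
    x,R,s=pose()
    M=R.as_matrix(); cy=np.degrees(np.arctan2(M[1,1],M[0,1]))
    d=(yaw-cy+90)%180-90; yw=np.radians(cy+d)
    ty=np.array([np.cos(yw),np.sin(yw),0]); tx=np.array([0,0,-1.]); T=np.c_[tx,ty,np.cross(tx,ty)]
    rv=(R.inv()*Rt.from_matrix(T)).as_rotvec(degrees=True)
    sh=M.T@(np.array(p)-x)*1000
    print("t",round(s["clock"],2),"tcp",x.round(4),"yaw",round(cy,1),"gap",round(s["finger_gap"],4),"F",np.round(s["wrist_force"],1),"j",np.round(s["joint_pos"],2))
    print("  shift",sh.round(1),"turn",rv.round(1))
E
python3 - <<'E'
from h import *
c=cam("top"); s=cam("side")
for n,a,b,z in [("hubtop",(225.6,234.5),(398.2,277.8),.038),("brg",(256.95,181.8),(314.8,274.2),.012),("nip",(345.6,183.8),(291.9,209.7),.014),("bolt",(301.8,177.35),(295.95,240.0),.011)]:
    print(n,plane(c,a,z)[0].round(4),plane(s,b,z)[0].round(4),tri(c,s,a,b).round(4))
print("flange",plane(c,(227.2,234.7),.013))
e=plane(c,[(303.35,166.15),(300.25,188.55)],.0095); d=e[0]-e[1]; print("bolt",e,np.hypot(*d[:2]),np.degrees(np.arctan2(d[1],d[0])))
e=plane(c,[(329+(603-532)/7.82-.5,168+120.5/7.82-.5),(329+(728-532)/7.82-.5,168+133.5/7.82-.5)],.012); d=e[0]-e[1]; print("nip",e,np.hypot(*d[:2]),np.degrees(np.arctan2(d[1],d[0])))
goto([.46,.3,.15],90)
print("can",plane(c,(316,132),.08),plane(c,(274,136),.08))
E
```

```text
hubtop [0.4601 0.3046 0.038 ] [0.4601 0.3095 0.038 ] [0.4594 0.3057 0.0347]
brg [0.6197 0.2182 0.012 ] [0.6196 0.2216 0.012 ] [0.6195 0.2187 0.0096]
nip [ 0.6125 -0.0487  0.014 ] [ 0.6122 -0.0415  0.014 ] [ 0.612  -0.0486  0.0097]
bolt [0.633  0.0831 0.011 ] [0.6311 0.0865 0.011 ] [0.6319 0.0836 0.0093]
flange [[0.46072288 0.30455445 0.013     ]]
bolt [[0.66754129 0.07852993 0.0095    ]
 [0.59911661 0.08774284 0.0095    ]] 0.06904211422565316 -7.668359178514315
nip [[ 0.61558682 -0.02469684  0.012     ]
 [ 0.61039317 -0.07273799  0.012     ]] 0.04832107348596218 83.82981272135311
t 0.5 tcp [0.1987 0.5396 0.2313] yaw 69.8 gap 0.085 F [ 0.  -1.5 -0.1] j [ 1.08  0.31  0.05  1.3  -0.    1.43]
  shift [  81.3 -134.6  328. ] turn [-20.2   0.   -0. ]
can [[0.75551515 0.03919755 0.08      ]] [[0.74402842 0.16145962 0.08      ]]
```

Run:
```python
from h import *
goto([.460,.305,.10],90)
```

```text
t 0.5 tcp [0.1987 0.5396 0.2313] yaw 69.8 gap 0.085 F [ 0.  -1.5 -0.1] j [ 1.08  0.31  0.05  1.3  -0.    1.43]
  shift [ 131.3 -129.9  326.3] turn [-20.2   0.   -0. ]
```

>>> {"method": "send_rows", "body": {"plan": [[0,-8,20,-2,0,0],[5,-24,60,-5,0,0],[20,-44,110,-8,0,0],[40,-64,160,-11,0,0],[65,-84,210,-14,0,0],[90,-104,260,-17,0,0],[112,-120,300,-19,0,0],[125,-128,320,-20,0,0],[131,-130,326,-20,0,0],[131,-130,326,-20,0,0]], "claw": 60}}

```text
clock: 1.75
tcp_pos: [0.4594, 0.3051, 0.1001]
orientation: [0.707, 0.002, 0.707, -0.002]
wrist_force: [-0.1, 0.4, 0.1]
finger_gap: 0.0596
```

Run:
```python
from h import *
goto([.460,.305,.019],90)
```

```text
t 1.75 tcp [0.4594 0.3051 0.1001] yaw 89.8 gap 0.0596 F [-0.1  0.4  0.1] j [ 0.44  0.34 -0.24  0.98  0.    0.44]
  shift [81.1 -0.1  0.6] turn [-0.2 -0.  -0. ]
```

>>> {"method": "send_rows", "body": {"plan": [[10,0,0,0,0,0],[30,0,0,0,0,0],[50,0,0,0,0,0],[68,0,0,0,0,0],[78,0,0.5,0,0,0],[82,0,0.5,0,0,0],[82,0,0.5,0,0,0],[82,0,0.5,0,0,0],[82,0,0.5,0,0,0],[82,0,0.5,0,0,0]]}}

```text
clock: 3.0
tcp_pos: [0.4605, 0.3051, 0.0187]
orientation: [0.707, 0.001, 0.707, -0.001]
wrist_force: [-0.1, -0.3, -0.2]
finger_gap: 0.0597
```

>>> {"method": "send_rows", "body": {"plan": [[0,0,0,0,0,0],[0,0,0,0,0,0],[0,0,0,0,0,0],[0,0,0,0,0,0],[0,0,0,0,0,0],[0,0,0,0,0,0],[0,0,0,0,0,0],[-5,0,0,0,0,0],[-15,0,0,0,0,0],[-30,0,0,0,0,0]], "claw": 28, "newtons": 60}}

```text
clock: 4.25
tcp_pos: [0.4594, 0.3045, 0.0483]
orientation: [0.706, 0.001, 0.708, -0.002]
wrist_force: [0.3, 0.4, -4.7]
finger_gap: 0.0335
```

Run:
```python
from h import *
c=cam("top"); s=cam("side")
crop(s,340,200,460,320,5,"g1.png")
goto([.53,.0,.20],80); goto([.464,-.279,.12],77.5)
```

```text
t 4.35 tcp [0.4616 0.3056 0.0504] yaw 89.8 gap 0.0334 F [ 0.   0.4 -4.1] j [ 0.44  0.39 -0.31  0.87 -0.    0.44]
  shift [-149.8 -305.1   70. ] turn [ 9.8  0.2 -0.1]
t 4.35 tcp [0.4616 0.3056 0.0504] yaw 89.8 gap 0.0334 F [ 0.   0.4 -4.1] j [ 0.44  0.39 -0.31  0.87 -0.    0.44]
  shift [ -70.4 -584.5    4.8] turn [12.3  0.2 -0.1]
```

View pics/g1.png

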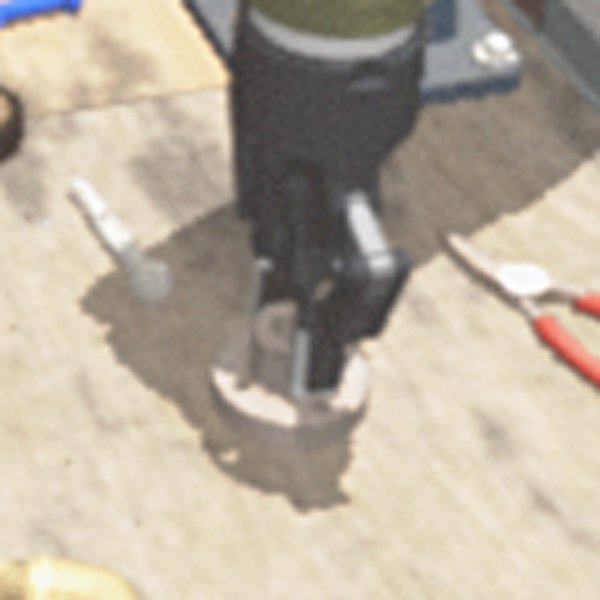

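The hub is held: wrist load is about 4 N and the side crop shows it lifted. I'll carry it over at z 0.2, clear of the vice.

>>> {"method": "send_rows", "body": {"plan": [[-30,0,5,0,0,0],[-70,0,15,0,0,0],[-110,-15,30,0,0,0],[-135,-45,45,1,0,0],[-147,-85,55,2,0,0],[-150,-130,63,4,0,0],[-150,-180,68,6,0,0],[-150,-230,70,8,0,0],[-150,-275,70,9,0,0],[-150,-305,70,10,0,0]]}}

```text
clock: 5.6
tcp_pos: [0.5288, -0.0024, 0.1983]
orientation: [0.704, 0.064, 0.704, -0.064]
wrist_force: [0.8, -0.1, -3.3]
finger_gap: 0.0334
```

Run:
```python
from h import *
goto([.464,-.279,.08],77.5)
```

```text
t 5.6 tcp [ 0.5288 -0.0024  0.1983] yaw 79.7 gap 0.0334 F [ 0.8 -0.1 -3.3] j [-0.16  0.24 -0.14  1.2  -0.    0.02]
  shift [ 118.4 -283.7  -14.1] turn [2.2 0.  0. ]
```

>>> {"method": "send_rows", "body": {"plan": [[0,-15,0,0,0,0],[0,-50,0,0,0,0],[5,-100,-3,0,0,0],[15,-150,-6,1,0,0],[35,-200,-10,2,0,0],[60,-240,-13,2,0,0],[85,-268,-14,2,0,0],[105,-281,-14,2,0,0],[116,-284,-14,2,0,0],[118,-284,-14,2,0,0]]}}

```text
clock: 6.85
tcp_pos: [0.4647, -0.2763, 0.0797]
orientation: [0.703, 0.075, 0.704, -0.075]
wrist_force: [0.1, 0.6, -4.7]
finger_gap: 0.0334
```

Run:
```python
from h import *
goto([.464,-.279,.032],77.5)
c=cam("top"); s=cam("side")
crop(s,250,120,370,210,6,"g2.png");crop(c,360,150,470,270,5,"g2t.png")
```

```text
t 6.85 tcp [ 0.4647 -0.2763  0.0797] yaw 77.8 gap 0.0334 F [ 0.1  0.6 -4.7] j [-0.69  0.34 -0.3   0.93  0.   -0.47]
  shift [47.7 -2.8 -0. ] turn [ 0.3 -0.1 -0.1]
```

View pics/g2.png

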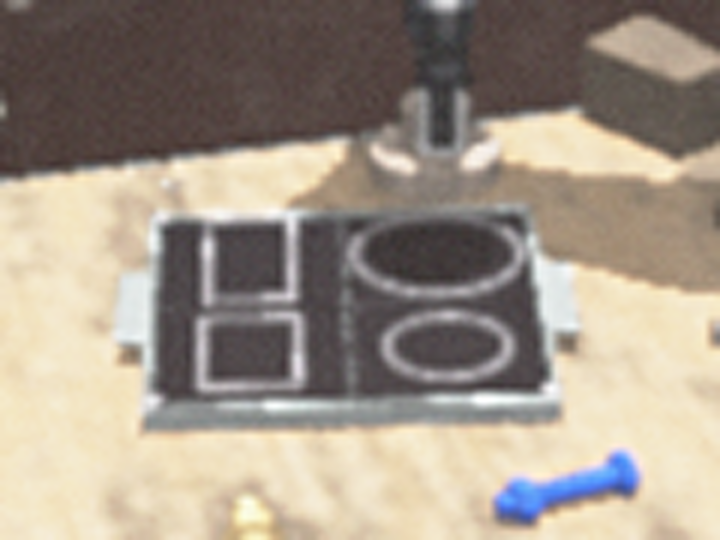

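>>> {"method": "send_rows", "body": {"plan": [[8,-1,0,0,0,0],[20,-2,0,0,0,0],[32,-3,0,0,0,0],[41,-3,0,0,0,0],[45,-3,0,0,0,0],[47,-3,0,0,0,0],[48,-3,0,0,0,0],[49,-3,0,0,0,0],[49,-3,0,0,0,0],[49,-3,0,0,0,0]]}}

```text
clock: 8.2
tcp_pos: [0.4644, -0.2803, 0.0314]
orientation: [0.703, 0.075, 0.703, -0.075]
wrist_force: [0.2, 0.4, -4.3]
finger_gap: 0.0334
```

Run:
```python
from h import *
goto([.464,-.279,.1],77.5)
```

```text
t 8.2 tcp [ 0.4644 -0.2803  0.0314] yaw 77.8 gap 0.0334 F [ 0.2  0.4 -4.3] j [-0.69  0.4  -0.36  0.82  0.   -0.48]
  shift [-68.6   1.1  -0.6] turn [0.3 0.  0. ]
```

>>> {"method": "send_rows", "body": {"plan": [[0.5,1,0,0,0,0],[1,1,0,0,0,0],[1.5,1,0,0,0,0],[1.5,1,0,0,0,0],[1.5,1,0,0,0,0],[1.5,1,0,0,0,0],[1.5,1,0,0,0,0],[1.5,1,0,0,0,0],[1.5,1,0,0,0,0],[1.5,1,0,0,0,0]]}}

```text
clock: 9.45
tcp_pos: [0.4646, -0.2792, 0.03]
orientation: [0.703, 0.075, 0.703, -0.075]
wrist_force: [-1.8, 2.5, 5.9]
finger_gap: 0.0337
```

>>> {"method": "send_rows", "body": {"plan": [[0,0,0,0,0,0],[0,0,0,0,0,0],[0,0,0,0,0,0],[0,0,0,0,0,0],[-10,0,0,0,0,0],[-30,0,0,0,0,0],[-60,0,0,0,0,0],[-100,0,0,0,0,0],[-140,0,0,0,0,0],[-170,0,0,0,0,0]], "claw": 55}}

```text
clock: 10.7
tcp_pos: [0.4649, -0.2796, 0.2026]
orientation: [0.704, 0.075, 0.702, -0.076]
wrist_force: [0.5, 0.2, 0.2]
finger_gap: 0.055
```

Run:
```python
from h import *
goto([.59,-.05,.2],10); goto([.6125,-.048,.1],-6.2)
```

```text
t 10.7 tcp [ 0.4649 -0.2796  0.2026] yaw 77.8 gap 0.055 F [0.5 0.2 0.2] j [-0.69  0.26 -0.1   1.21  0.   -0.48]
  shift [  2.5 250.8  73.7] turn [67.8  0.2 -0. ]
t 10.7 tcp [ 0.4649 -0.2796  0.2026] yaw 77.8 gap 0.055 F [0.5 0.2 0.2] j [-0.69  0.26 -0.1   1.21  0.   -0.48]
  shift [102.5 257.7  95. ] turn [84.   0.2 -0. ]
```

>>> {"method": "send_rows", "body": {"plan": [[0,20,6,8,0,0],[0,60,20,17,0,0],[0,105,40,27,0,0],[10,150,57,37,0,0],[25,195,73,47,0,0],[45,230,85,57,0,0],[70,250,92,67,0,0],[90,257,95,76,0,0],[102,258,95,84,0,0],[102,258,95,84,0,0]], "claw": 50}}

```text
clock: 11.95
tcp_pos: [0.6113, -0.0468, 0.0972]
orientation: [-0.472, -0.526, -0.473, 0.526]
wrist_force: [-0.2, 0.1, -0.4]
finger_gap: 0.0496
```

Run:
```python
from h import *
goto([.6125,-.048,.006],-6.2)
c=cam("top"); crop(c,300,130,470,270,4,"g3.png")
c=cam("side"); crop(c,240,130,400,250,5,"g3s.png")
```

```text
t 11.95 tcp [ 0.6113 -0.0468  0.0972] yaw -6.1 gap 0.0496 F [-0.2  0.1 -0.4] j [-0.21  0.46 -0.08  1.04  0.    1.47]
  shift [91.2  1.5  1.1] turn [ 0.1 -0.   0.1]
```

View pics/g3.png

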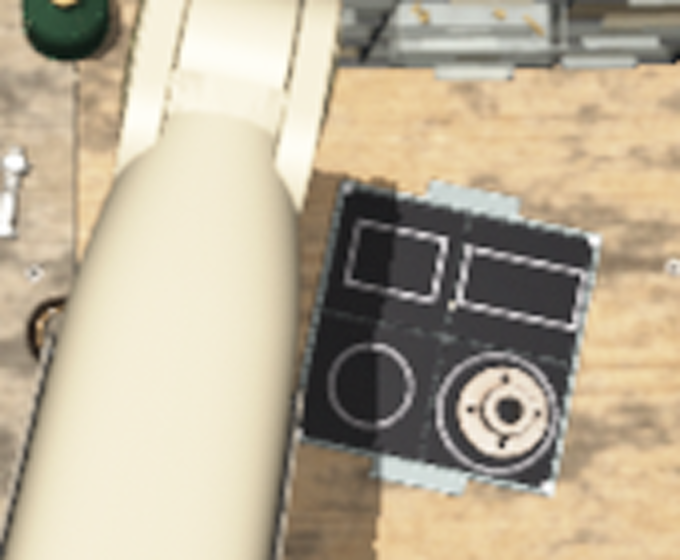

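View pics/g3s.png

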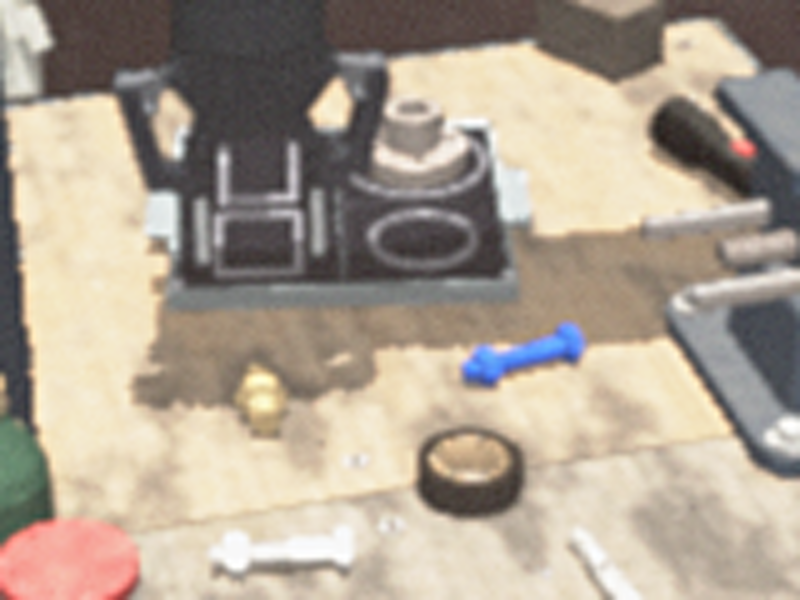

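The hub sits inside its rib, at crop (508,408). The nipple at side crop (262,400) lies between the open fingers, so I go down.

>>> {"method": "send_rows", "body": {"plan": [[10,1,1,0,0,0],[30,1.5,1,0,0,0],[50,1.5,1,0,0,0],[70,1.5,1,0,0,0],[83,1.5,1,0,0,0],[89,1.5,1,0,0,0],[91,1.5,1,0,0,0],[91,1.5,1,0,0,0],[91,1.5,1,0,0,0],[91,1.5,1,0,0,0]]}}

```text
clock: 13.3
tcp_pos: [0.6137, -0.0484, 0.0073]
orientation: [0.472, 0.527, 0.472, -0.526]
wrist_force: [-0.1, -0.0, -0.2]
finger_gap: 0.0501
```

>>> {"method": "send_rows", "body": {"plan": [[0,0,0,0,0,0],[0,0,0,0,0,0],[0,0,0,0,0,0],[0,0,0,0,0,0],[0,0,0,0,0,0],[0,0,0,0,0,0],[0,0,0,0,0,0],[-5,0,0,0,0,0],[-20,0,0,0,0,0],[-40,0,0,0,0,0]], "claw": 18, "newtons": 40}}

```text
clock: 14.55
tcp_pos: [0.6129, -0.0483, 0.0472]
orientation: [-0.472, -0.526, -0.472, 0.527]
wrist_force: [-0.0, 0.9, -1.5]
finger_gap: 0.0236
```

Run:
```python
from h import *
c=cam("side"); crop(c,240,130,360,230,6,"g4s.png")
goto([.578,-.2065,.08],-12.5)
```

```text
t 14.6 tcp [ 0.615  -0.0486  0.0506] yaw -6.2 gap 0.0235 F [ 0.8 -0.5  1.7] j [-0.21  0.5  -0.14  0.93  0.    1.47]
  shift [-29.4 -19.6 160.9] turn [ 6.3  0.  -0.2]
```

View pics/g4s.png

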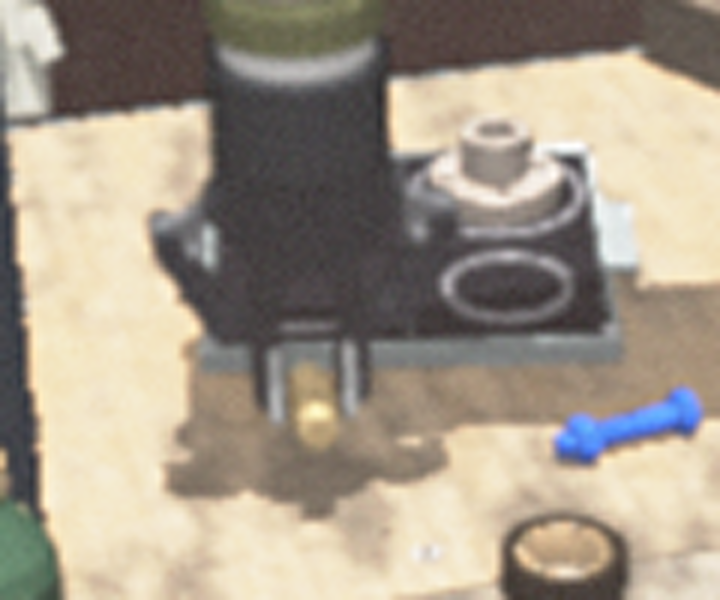

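>>> {"method": "send_rows", "body": {"plan": [[-10,0,8,0,0,0],[-22,-2,25,1,0,0],[-29,-6,50,2,0,0],[-29,-10,75,3,0,0],[-29,-13,100,4,0,0],[-29,-16,125,5,0,0],[-29,-18,145,6,0,0],[-29,-20,157,6,0,0],[-29,-20,161,6,0,0],[-29,-20,161,6,0,0]]}}

```text
clock: 15.85
tcp_pos: [0.5761, -0.2061, 0.0758]
orientation: [0.444, 0.55, 0.444, -0.55]
wrist_force: [-0.5, 1.0, -0.6]
finger_gap: 0.0233
```

Run:
```python
from h import *
goto([.578,-.2065,.0185],-12.5)
c=cam("side"); crop(c,240,120,360,220,6,"g5s.png")
goto([.578,-.2065,.0185],-12.5)
```

```text
t 15.85 tcp [ 0.5761 -0.2061  0.0758] yaw -12.2 gap 0.0233 F [-0.5  1.  -0.6] j [-0.47  0.47 -0.11  0.99  0.    1.31]
  shift [57.3  2.   0. ] turn [ 0.3 -0.   0. ]
t 15.9 tcp [ 0.5761 -0.2057  0.0757] yaw -12.2 gap 0.0235 F [-0.4  1.3 -0.6] j [-0.47  0.47 -0.12  0.99  0.    1.31]
  shift [57.2  2.   0.4] turn [ 0.3 -0.   0. ]
```

View pics/g5s.png

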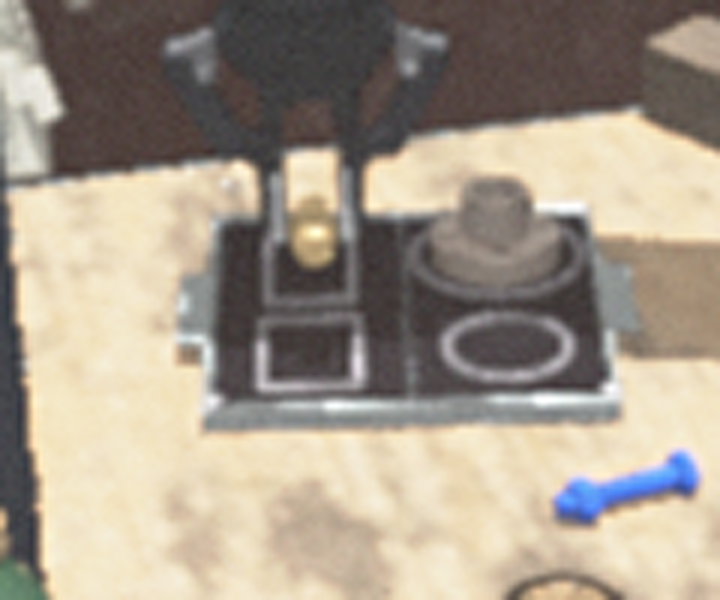

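>>> {"method": "send_rows", "body": {"plan": [[8,1,0,0,0,0],[22,2,0,0,0,0],[36,2,0,0,0,0],[47,2,0,0,0,0],[53,2,0,0,0,0],[55,2,0,0,0,0],[56,2,0,0,0,0],[57,2,0,0,0,0],[57,2,0,0,0,0],[57,2,0,0,0,0]]}}

```text
clock: 17.15
tcp_pos: [0.5781, -0.2067, 0.019]
orientation: [0.444, 0.55, 0.444, -0.55]
wrist_force: [-0.2, -0.4, -1.0]
finger_gap: 0.0236
```

Run:
```python
from h import *
goto([.578,-.2065,.0185],-12.5)
c=cam("side"); crop(c,240,120,360,220,6,"g6s.png")
```

```text
t 17.15 tcp [ 0.5781 -0.2067  0.019 ] yaw -12.2 gap 0.0236 F [-0.2 -0.4 -1. ] j [-0.47  0.53 -0.18  0.87  0.    1.31]
  shift [ 0.5 -0.2 -0.2] turn [ 0.3  0.  -0. ]
```

View pics/g6s.png

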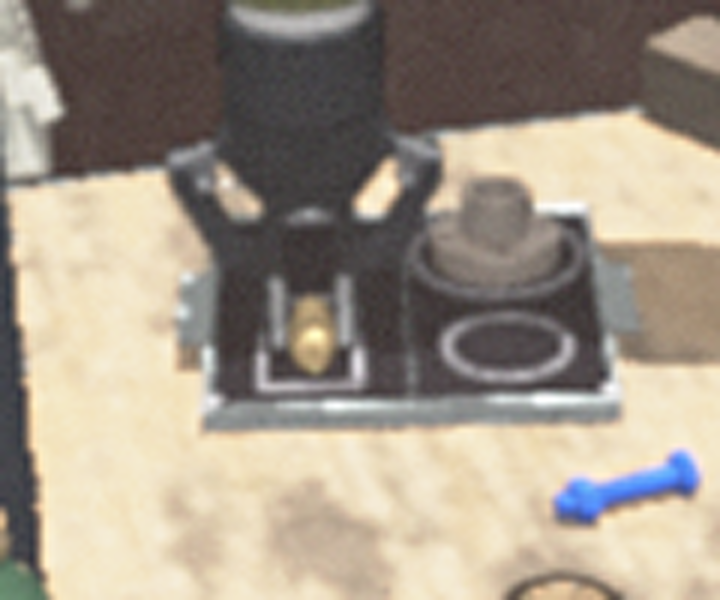

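>>> {"method": "send_rows", "body": {"plan": [[0,0,0,0,0,0],[0,0,0,0,0,0],[0,0,0,0,0,0],[0,0,0,0,0,0],[-8,0,0,0,0,0],[-25,0,0,0,0,0],[-50,0,0,0,0,0],[-80,0,0,0,0,0],[-110,0,0,0,0,0],[-130,0,0,0,0,0]], "claw": 42}}

```text
clock: 18.45
tcp_pos: [0.5788, -0.2071, 0.1522]
orientation: [0.445, 0.551, 0.443, -0.55]
wrist_force: [0.5, 0.2, 0.5]
finger_gap: 0.042
```

```bash
sed -i 's/def goto(p,yaw,p0=None,y0=None)/def goto(p,yaw,mod=True)/; s/d=(yaw-cy+90)%180-90/d=(yaw-cy+90)%180-90 if mod else yaw-cy/' h.py
python3 - <<'E'
from h import *
goto([.6285,.084,.1],82.3,False)
E
```

```text
t 18.45 tcp [ 0.5788 -0.2071  0.1522] yaw -12.2 gap 0.042 F [0.5 0.2 0.5] j [-0.47  0.42  0.    1.15  0.    1.31]
  shift [  51.9  -13.2 -295. ] turn [-94.5   0.2  -0.1]
```

>>> {"method": "send_rows", "body": {"plan": [[0,0,-15,-8,0,0],[0,-2,-55,-18,0,0],[0,-4,-105,-28,0,0],[5,-7,-155,-38,0,0],[12,-9,-205,-48,0,0],[22,-11,-250,-58,0,0],[34,-13,-280,-68,0,0],[44,-13,-292,-78,0,0],[50,-13,-295,-88,0,0],[50,-13,-295,-94.5,0,0]]}}

```text
clock: 19.7
tcp_pos: [0.6277, 0.0851, 0.0996]
orientation: [0.706, 0.046, 0.705, -0.046]
wrist_force: [-0.3, -0.6, 0.7]
finger_gap: 0.042
```

Run:
```python
from h import *
goto([.6285,.084,.006],82.3)
c=cam("side"); crop(c,240,180,360,280,6,"g7s.png")
goto([.6285,.084,.006],82.3)
```

```text
t 19.7 tcp [0.6277 0.0851 0.0996] yaw 82.6 gap 0.042 F [-0.3 -0.6  0.7] j [ 0.01  0.49 -0.02  1.06  0.    0.14]
  shift [93.6 -1.   0.9] turn [ 0.3  0.  -0. ]
t 19.75 tcp [0.6279 0.0848 0.0999] yaw 82.7 gap 0.0422 F [-0.5 -0.2 -0.5] j [ 0.01  0.49 -0.02  1.06  0.    0.13]
  shift [93.9 -0.8  0.7] turn [ 0.4  0.  -0. ]
```

View pics/g7s.png

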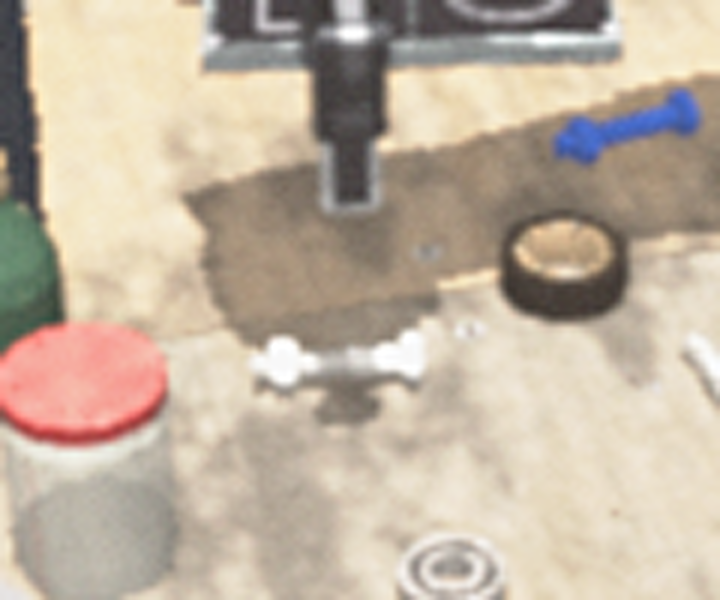

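>>> {"method": "send_rows", "body": {"plan": [[10,-0.5,0.5,0,0,0],[30,-1,0.5,0,0,0],[52,-1,0.5,0,0,0],[72,-1,0.5,0,0,0],[86,-1,0.5,0,0,0],[92,-1,0.5,0,0,0],[94,-1,0.5,0,0,0],[94,-1,0.5,0,0,0],[94,-1,0.5,0,0,0],[94,-1,0.5,0,0,0]]}}

```text
clock: 21.0
tcp_pos: [0.6284, 0.0834, 0.0053]
orientation: [0.706, 0.048, 0.705, -0.048]
wrist_force: [0.4, 0.6, -0.2]
finger_gap: 0.0419
```

Run:
```python
from h import *
c=cam("side"); crop(c,260,200,340,280,7,"g8s.png")
goto([.6285,.084,.006],82.3)
```

```text
t 21.05 tcp [0.6283 0.0834 0.0052] yaw 82.3 gap 0.0416 F [-0.5 -1.  -0.5] j [ 0.01  0.57 -0.13  0.86  0.    0.14]
  shift [-0.8  0.6  0.1] turn [-0.  0. -0.]
```

View pics/g8s.png

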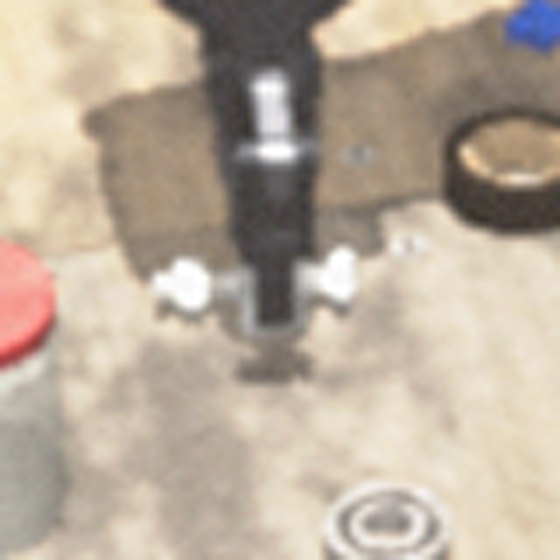

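>>> {"method": "send_rows", "body": {"plan": [[0,0,0,0,0,0],[-0.5,0,0,0,0,0],[-0.5,0,0,0,0,0],[-0.5,0,0,0,0,0],[-0.5,0,0,0,0,0],[-0.5,0,0,0,0,0],[-0.5,0,0,0,0,0],[-5,0,0,0,0,0],[-20,0,0,0,0,0],[-45,0,0,0,0,0]], "claw": 4, "newtons": 40}}

```text
clock: 22.3
tcp_pos: [0.6274, 0.0834, 0.0502]
orientation: [0.705, 0.048, 0.706, -0.048]
wrist_force: [0.4, -0.2, -0.3]
finger_gap: 0.0095
```

Run:
```python
from h import *
c=cam("side"); crop(c,260,190,340,270,7,"g9s.png")
# target: bolt mid at nest centre; grasp is 4 mm toward head
# head dir now: yaw 172.3; after turn by yaw change -94.8 -> 77.5
h=np.radians(77.5); print(np.array([.5573,-.2998])+.004*np.array([np.cos(h),np.sin(h)]))
goto([.558,-.296,.12],-12.5,False)
```

```text
[ 0.55816576 -0.29589482]
t 22.35 tcp [0.6301 0.0834 0.0547] yaw 82.3 gap 0.0103 F [0.1 0.  2.1] j [ 0.01  0.52 -0.08  0.96  0.    0.14]
  shift [ -65.7 -385.6  -20.2] turn [94.8  0.2 -0.3]
```

View pics/g9s.png

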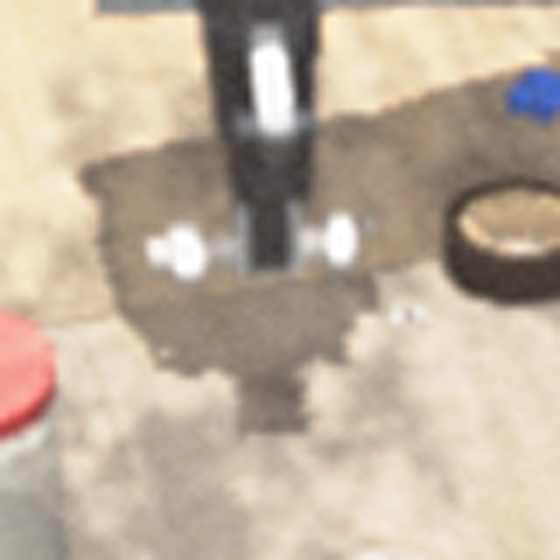

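>>> {"method": "send_rows", "body": {"plan": [[-15,-10,0,6,0,0],[-40,-40,-2,16,0,0],[-60,-90,-4,26,0,0],[-66,-145,-7,36,0,0],[-66,-200,-10,46,0,0],[-66,-255,-13,56,0,0],[-66,-305,-16,66,0,0],[-66,-345,-18,76,0,0],[-66,-375,-20,86,0,0],[-66,-385.5,-20,95,0,0]]}}

```text
clock: 23.6
tcp_pos: [0.5561, -0.2984, 0.1163]
orientation: [0.44, 0.554, 0.439, -0.554]
wrist_force: [-0.2, 0.0, -0.1]
finger_gap: 0.0101
```

>>> {"method": "send_rows", "body": {"plan": [[0,0,0,0,0,0],[5,0,0,0,0,0],[15,0,0,0,0,0],[30,0,0,0,0,0],[45,0,0,0,0,0],[55,0,0,0,0,0],[60,0,0,0,0,0],[60,0,0,0,0,0],[60,0,0,0,0,0],[60,0,0,0,0,0]]}}

```text
clock: 24.85
tcp_pos: [0.5568, -0.2962, 0.0564]
orientation: [0.442, 0.552, 0.441, -0.552]
wrist_force: [0.3, -0.2, -0.4]
finger_gap: 0.0099
```

Run:
```python
from h import *
c=cam("side"); crop(c,250,110,350,200,7,"g10s.png")
goto([.558,-.296,.018],-12.5,False)
c=cam("top"); crop(c,370,160,460,250,6,"g10t.png")
```

```text
t 24.9 tcp [ 0.5568 -0.2962  0.0563] yaw -12.7 gap 0.01 F [-0.5 -0.6 -0.5] j [-0.62  0.52 -0.09  0.97  0.    1.18]
  shift [38.3  1.1 -0.5] turn [-0.2  0.  -0.1]
```

View pics/g10s.png

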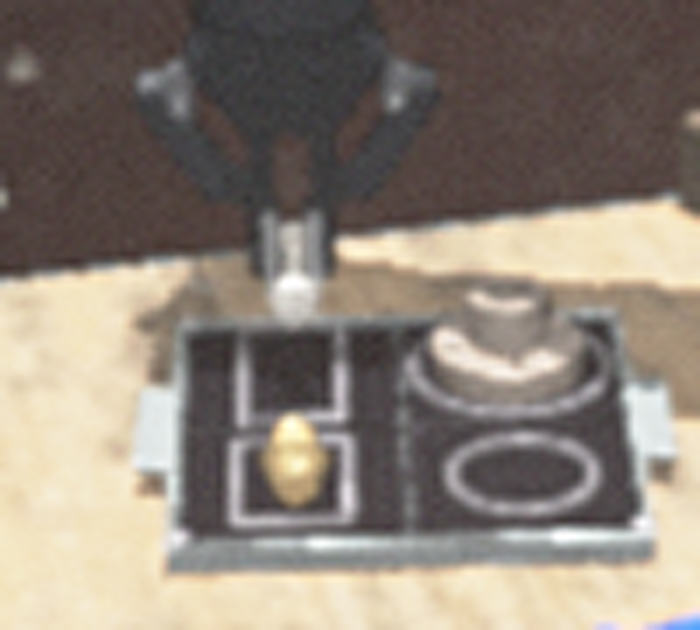

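View pics/g10t.png

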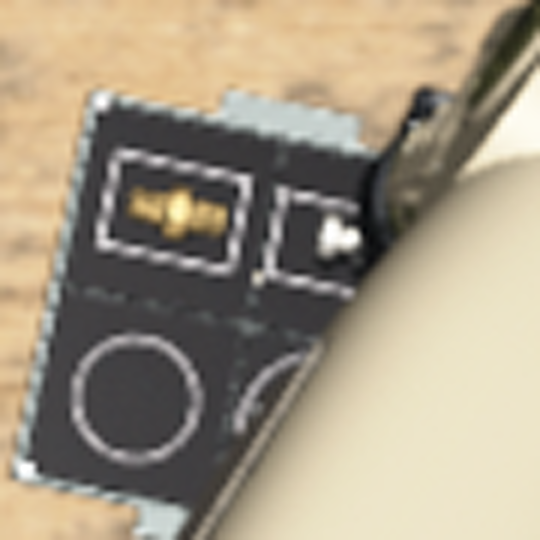

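Run:
```python
from h import *
c=cam("top"); crop(c,405,180,440,215,16,"g11t.png")
p=plane(c,[(423.0,199.0)],.060)[0]; print(p)
x,R,s=pose(); h=np.radians(77.5); u=np.array([np.cos(h),np.sin(h)]); print((p[:2]-x[:2])@u, (p[:2]-x[:2])@[-u[1],u[0]],x)
```

```text
[ 0.56057217 -0.27078053  0.06      ]
0.025547831430372554 0.001630259991949098 [ 0.55663422 -0.29607562  0.05612809]
```

View pics/g11t.png

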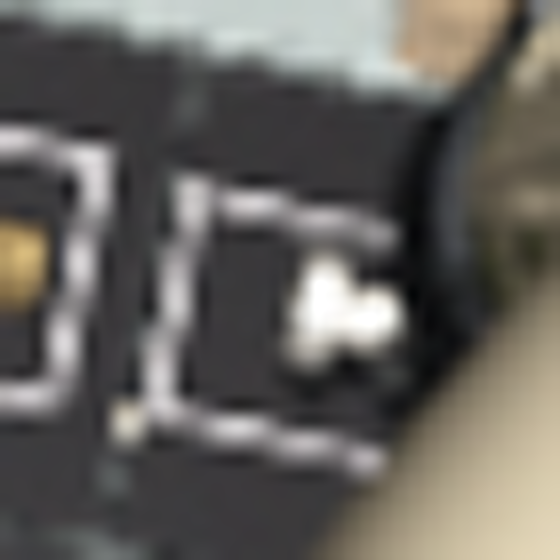

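>>> {"method": "send_rows", "body": {"plan": [[3,1,-1.5,0,0,0],[10,1,-3,0,0,0],[20,1,-3.5,0,0,0],[29,1,-3.5,0,0,0],[34,1,-3.5,0,0,0],[37,1,-3.5,0,0,0],[38,1,-3.5,0,0,0],[39,1,-3.5,0,0,0],[39,1,-3.5,0,0,0],[39,1,-3.5,0,0,0]]}}

```text
clock: 26.25
tcp_pos: [0.5584, -0.2928, 0.017]
orientation: [0.442, 0.552, 0.441, -0.552]
wrist_force: [-0.4, -0.2, -0.8]
finger_gap: 0.0101
```

Run:
```python
from h import *
c=cam("side"); crop(c,250,110,350,200,7,"g12s.png")
goto([.5588,-.293,.0173],-12.5,False)
c=cam("top"); crop(c,405,180,440,215,16,"g12t.png")
```

```text
t 26.3 tcp [ 0.5583 -0.2928  0.017 ] yaw -12.7 gap 0.0102 F [ 0.6 -0.7 -0.2] j [-0.61  0.55 -0.13  0.88  0.    1.18]
  shift [-0.3  0.5  0. ] turn [-0.2  0.  -0. ]
```

View pics/g12s.png

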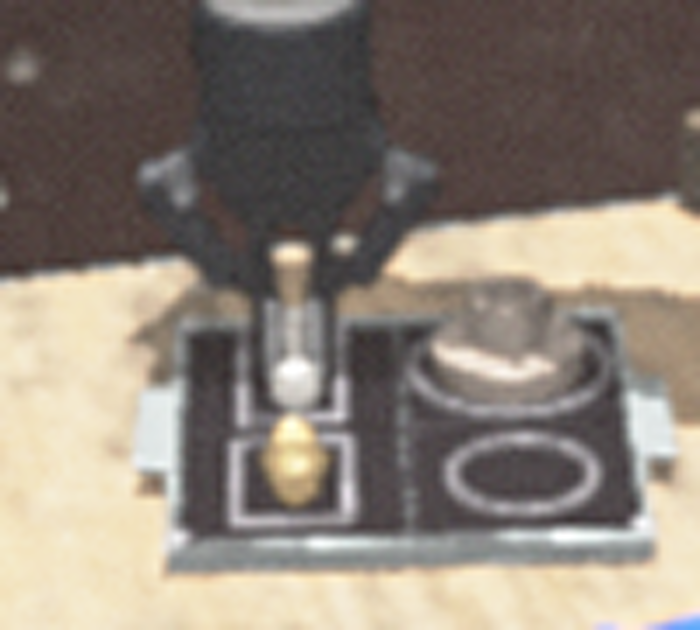

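View pics/g12t.png

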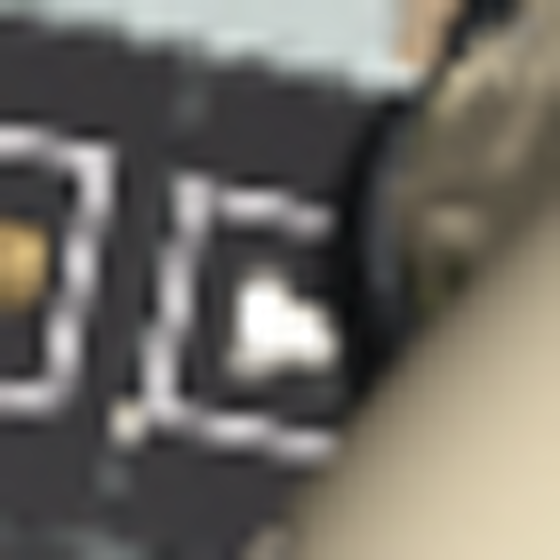

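>>> {"method": "send_rows", "body": {"plan": [[0,0,0,0,0,0],[0,0,0,0,0,0],[0,0,0,0,0,0],[0,0,0,0,0,0],[-8,0,0,0,0,0],[-25,0,0,0,0,0],[-55,0,0,0,0,0],[-90,0,0,0,0,0],[-125,0,0,0,0,0],[-150,0,0,0,0,0]], "claw": 30}}

```text
clock: 27.6
tcp_pos: [0.5589, -0.2932, 0.1704]
orientation: [0.443, 0.553, 0.44, -0.552]
wrist_force: [0.8, -0.7, -0.5]
finger_gap: 0.0299
```

Run:
```python
from h import *
goto([.6195,.219,.1],-12.5,False)
```

```text
t 27.6 tcp [ 0.5589 -0.2932  0.1704] yaw -12.7 gap 0.0299 F [ 0.8 -0.7 -0.5] j [-0.61  0.44  0.08  1.21  0.    1.18]
  shift [  69.6  -53.9 -513.1] turn [-0.2  0.1 -0.2]
```

>>> {"method": "send_rows", "body": {"plan": [[0,-2,-20,0,0,0],[0,-7,-65,0,0,0],[0,-13,-125,0,0,0],[0,-20,-185,0,0,0],[0,-26,-245,0,0,0],[0,-33,-305,0,0,0],[10,-39,-365,0,0,0],[25,-45,-425,0,0,0],[45,-50,-475,0,0,0],[60,-53,-505,0,0,0]], "claw": 62}}

```text
clock: 28.85
tcp_pos: [0.6158, 0.2151, 0.1052]
orientation: [-0.442, -0.551, -0.443, 0.552]
wrist_force: [-0.4, 0.2, -0.2]
finger_gap: 0.0618
```

Run:
```python
from h import *
c=cam("top"); crop(c,365,160,465,260,6,"g13t.png")
f=c["f"]; hsv=cv2.cvtColor(f,cv2.COLOR_BGR2HSV)
goto([.6195,.219,.006],-12.5,False)
c=cam("side"); crop(c,260,210,380,310,6,"g13s.png")
```

```text
t 28.9 tcp [0.6149 0.2178 0.1029] yaw -12.4 gap 0.0623 F [ 0.2  1.6 -1. ] j [0.22 0.52 0.05 1.1  0.   2.  ]
  shift [96.9  4.6 -2.1] turn [ 0.1 -0.   0.3]
```

View pics/g13t.png

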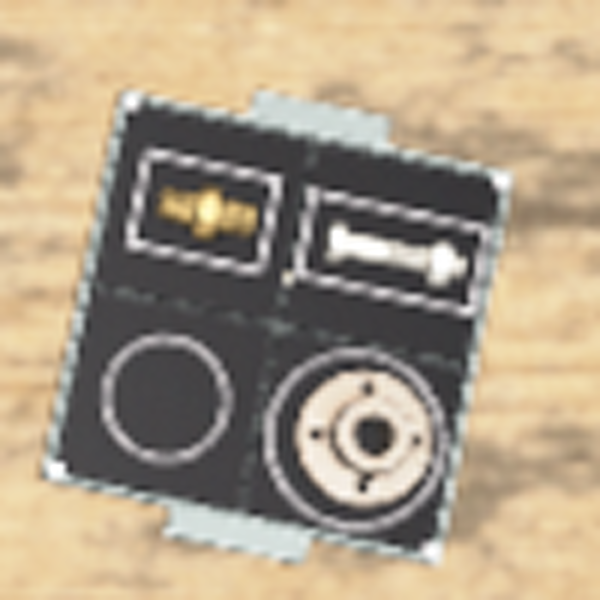

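View pics/g13s.png

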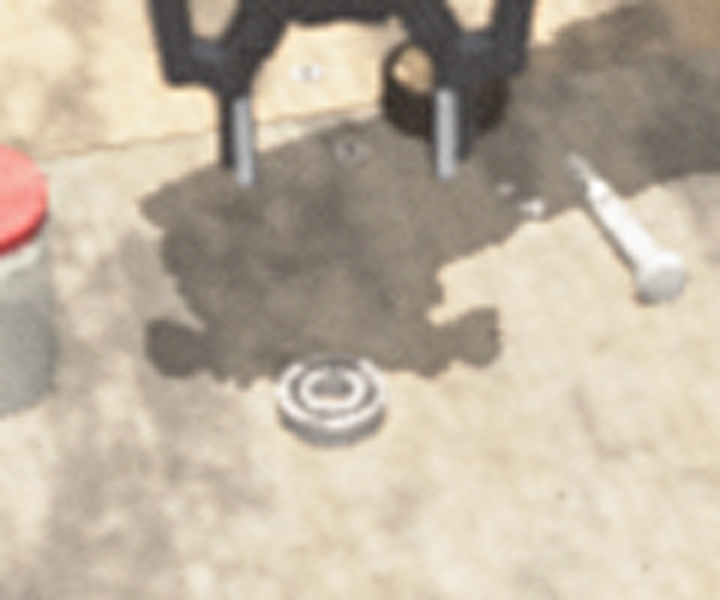

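The nipple and nut bolt lie in their oblong nests and the hub is in the large round one. The bearing at side crop (331,395) lies ahead of the open fingers. I move part-way down and let the arm settle before the final approach.

>>> {"method": "send_rows", "body": {"plan": [[8,1,-2,0,0,0],[22,1,-5,0,0,0],[40,1,-7,0,0,0],[55,1,-7,0,0,0],[65,1,-7,0,0,0],[70,1,-7,0,0,0],[70,1,-7,0,0,0],[70,1,-7,0,0,0],[70,1,-7,0,0,0],[70,1,-7,0,0,0]]}}

```text
clock: 30.2
tcp_pos: [0.6204, 0.2182, 0.0372]
orientation: [0.442, 0.553, 0.441, -0.552]
wrist_force: [1.2, -1.0, 0.0]
finger_gap: 0.062
```

Run:
```python
from h import *
goto([.6195,.219,.006],-12.5,False)
c=cam("side"); crop(c,260,210,380,310,6,"g14s.png")
```

```text
t 30.2 tcp [0.6204 0.2182 0.0372] yaw -12.7 gap 0.062 F [ 1.2 -1.   0. ] j [ 0.22  0.58 -0.03  0.96  0.    2.01]
  shift [31.2 -1.1 -0.5] turn [-0.2 -0.  -0. ]
```

View pics/g14s.png

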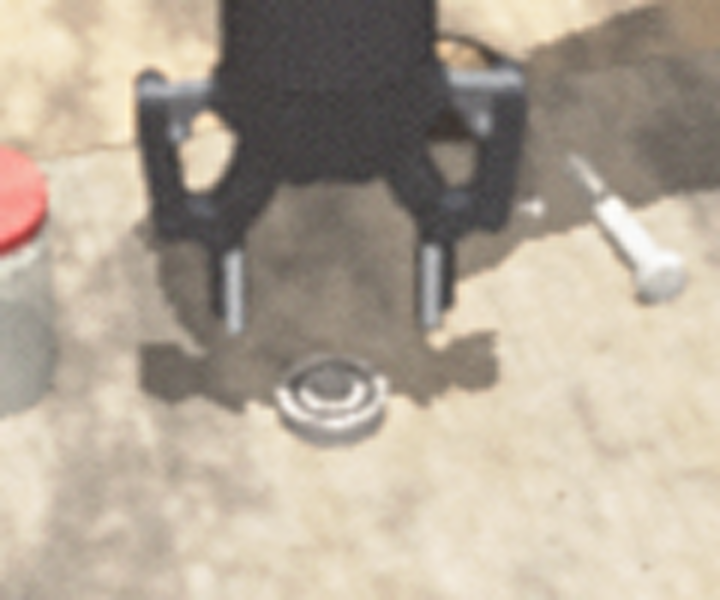

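>>> {"method": "send_rows", "body": {"plan": [[5,-1,0,0,0,0],[14,-1,0,0,0,0],[23,-1,0,0,0,0],[29,-1,0,0,0,0],[32,-1,0,0,0,0],[32.5,-1,0,0,0,0],[32.5,-1,0,0,0,0],[32.5,-1,0,0,0,0],[32.5,-1,0,0,0,0],[32.5,-1,0,0,0,0]]}}

```text
clock: 31.5
tcp_pos: [0.6193, 0.2184, 0.0045]
orientation: [0.442, 0.552, 0.442, -0.552]
wrist_force: [0.5, 0.6, 0.0]
finger_gap: 0.062
```

>>> {"method": "send_rows", "body": {"plan": [[0,0,0,0,0,0],[0,0,0,0,0,0],[0,0,0,0,0,0],[0,0,0,0,0,0],[0,0,0,0,0,0],[0,0,0,0,0,0],[0,0,0,0,0,0],[-5,0,0,0,0,0],[-15,0,0,0,0,0],[-30,0,0,0,0,0]], "claw": 32, "newtons": 40}}

```text
clock: 32.75
tcp_pos: [0.6186, 0.2182, 0.0344]
orientation: [-0.441, -0.552, -0.442, 0.553]
wrist_force: [-0.3, 0.5, -0.9]
finger_gap: 0.0373
```

Run:
```python
from h import *
c=cam("side"); crop(c,260,210,380,310,6,"g15s.png")
goto([.6,.219,.15],-12.5,False)
goto([.4845,-.1858,.15],-12.5,False)
```

```text
t 32.8 tcp [0.6204 0.2187 0.0373] yaw -12.7 gap 0.0377 F [0.9 0.7 0.8] j [ 0.22  0.58 -0.03  0.96  0.    2.01]
  shift [-112.7  -19.7    4. ] turn [-0.2 -0.1 -0.1]
t 32.8 tcp [0.6204 0.2187 0.0373] yaw -12.7 gap 0.0377 F [0.9 0.7 0.8] j [ 0.22  0.58 -0.03  0.96  0.    2.01]
  shift [-113.3  -43.3  424.3] turn [-0.2 -0.1 -0.1]
```

View pics/g15s.png

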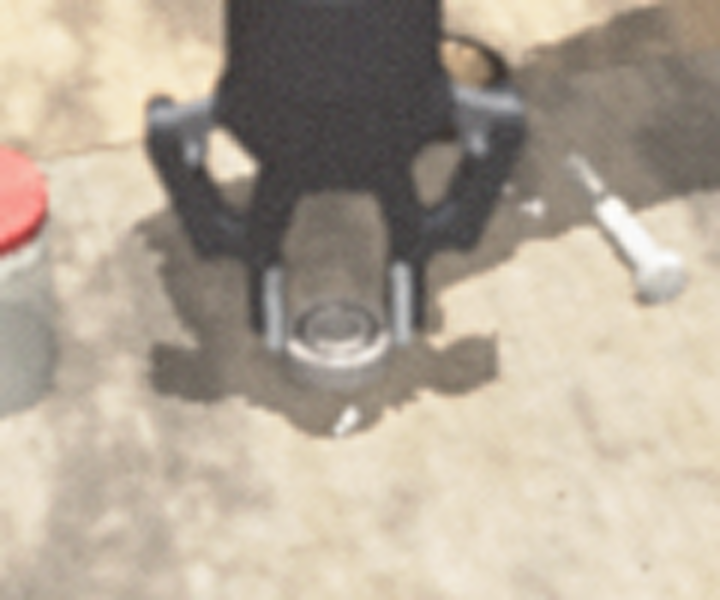

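>>> {"method": "send_rows", "body": {"plan": [[-20,-1,5,0,0,0],[-55,-3,25,0,0,0],[-90,-7,65,0,0,0],[-110,-12,115,0,0,0],[-113,-18,170,0,0,0],[-113,-24,225,0,0,0],[-113,-30,285,0,0,0],[-113,-36,340,0,0,0],[-113,-40,385,0,0,0],[-113,-43,415,0,0,0]]}}

```text
clock: 34.05
tcp_pos: [0.485, -0.1792, 0.1487]
orientation: [0.442, 0.553, 0.44, -0.553]
wrist_force: [-0.2, 0.7, -1.9]
finger_gap: 0.038
```

>>> {"method": "send_rows", "body": {"plan": [[5,0,4,0,0,0],[15,0,8,0,0,0],[35,0,10,0,0,0],[60,0,10,0,0,0],[80,0,10,0,0,0],[93,0,10,0,0,0],[100,0,10,0,0,0],[100,0,10,0,0,0],[100,0,10,0,0,0],[100,0,10,0,0,0]]}}

```text
clock: 35.3
tcp_pos: [0.4842, -0.1871, 0.0479]
orientation: [0.442, 0.553, 0.441, -0.552]
wrist_force: [0.1, 0.0, -0.1]
finger_gap: 0.0379
```

Run:
```python
from h import *
c=cam("side"); crop(c,260,130,380,230,6,"g16s.png")
goto([.4845,-.1858,.0165],-12.5,False)
```

```text
t 35.35 tcp [ 0.4841 -0.1871  0.0479] yaw -12.7 gap 0.0377 F [-0.  -1.  -1.7] j [-0.52  0.34 -0.4   0.83  0.    1.27]
  shift [31.4  0.1 -1.3] turn [-0.2  0.  -0.1]
```

View pics/g16s.png

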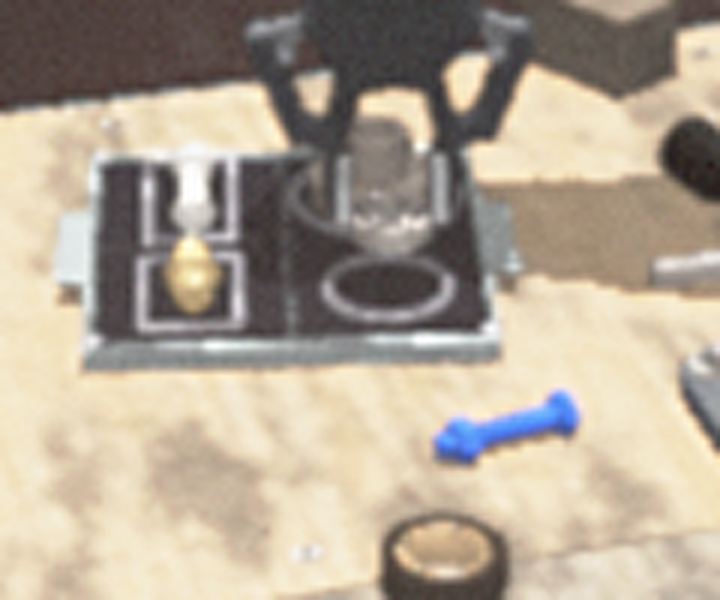

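>>> {"method": "send_rows", "body": {"plan": [[4,0,-1,0,0,0],[11,0,-1,0,0,0],[19,0,-1,0,0,0],[26,0,-1,0,0,0],[29,0,-1,0,0,0],[30.5,0,-1,0,0,0],[31,0,-1,0,0,0],[32,0,-1,0,0,0],[32,0,-1,0,0,0],[32,0,-1,0,0,0]]}}

```text
clock: 36.6
tcp_pos: [0.4842, -0.1859, 0.0158]
orientation: [0.442, 0.552, 0.441, -0.552]
wrist_force: [-1.0, -0.3, 3.4]
finger_gap: 0.0372
```

Run:
```python
from h import *
c=cam("side"); crop(c,260,130,380,230,6,"g17s.png")
goto([.4845,-.1858,.0165],-12.5,False)
```

```text
t 36.65 tcp [ 0.4842 -0.1859  0.0157] yaw -12.7 gap 0.0378 F [-0.9  2.2  5.3] j [-0.52  0.38 -0.44  0.76  0.    1.27]
  shift [-0.8  0.3 -0.2] turn [-0.2  0.  -0. ]
```

View pics/g17s.png

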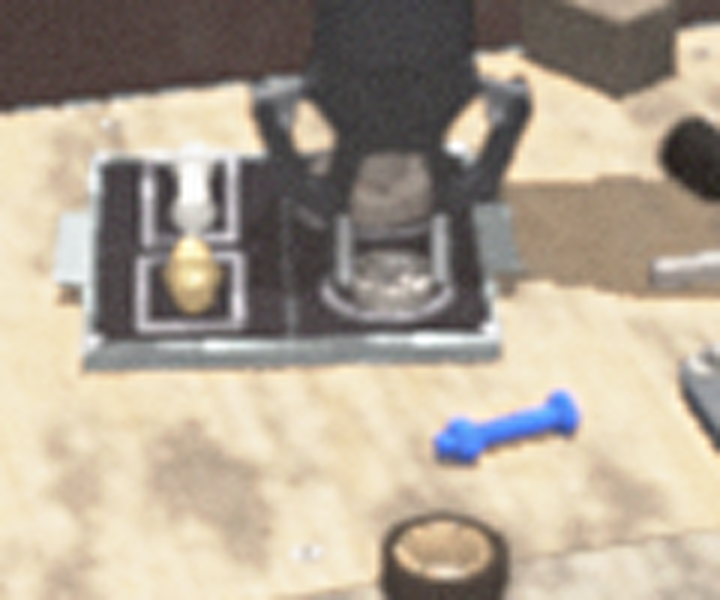

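Light contact (about 5 N), so the bearing is on the floor. I open the fingers, lift, and swing clear to the start side.

>>> {"method": "send_rows", "body": {"plan": [[0,0,0,0,0,0],[0,0,0,0,0,0],[0,0,0,0,0,0],[0,0,0,0,0,0],[-8,0,0,0,0,0],[-25,0,0,0,0,0],[-55,0,0,0,0,0],[-95,0,0,0,0,0],[-140,0,0,0,0,0],[-180,0,0,0,0,0]], "claw": 56}}

```text
clock: 37.9
tcp_pos: [0.484, -0.1858, 0.1976]
orientation: [0.442, 0.553, 0.441, -0.552]
wrist_force: [0.5, 0.7, 0.6]
finger_gap: 0.0559
```

>>> {"method": "send_rows", "body": {"plan": [[0,0,-20,0,0,0],[0,0,-70,0,0,0],[0,0,-125,0,0,0],[0,0,-180,0,0,0],[0,0,-235,0,0,0],[0,0,-290,0,0,0],[0,0,-345,0,0,0],[0,0,-385,0,0,0],[0,0,-400,0,0,0],[0,0,-400,0,0,0]]}}

```text
clock: 39.15
tcp_pos: [0.5718, 0.2048, 0.1954]
orientation: [-0.442, -0.552, -0.442, 0.552]
wrist_force: [-0.8, -0.1, -0.0]
finger_gap: 0.0561
```

```bash
cat > chk.py <<'E'
from h import *
c=cam("top"); s=cam("side"); crop(c,365,160,465,260,6,"fin_t.png"); crop(s,250,130,370,210,6,"fin_s.png"); crop(c,180,140,380,270,4,"fin_all.png")
goto([.5,.2,.2],-12.5,False)
def comp(cc,a,m,z,tag,k=4):
    x0,y0,x1,y1=a; f=cv2.resize(cc["f"][y0:y1,x0:x1],None,fx=k,fy=k,interpolation=cv2.INTER_CUBIC)
    M=m(cv2.cvtColor(f,cv2.COLOR_BGR2HSV)).astype(np.uint8); n,l,st,ce=cv2.connectedComponentsWithStats(M)
    i=1+np.argmax(st[1:,4]); cnt=max(cv2.findContours((l==i).astype(np.uint8),0,cv2.CHAIN_APPROX_NONE)[0],key=len)
    P=plane(cc,(cnt[:,0]+.5)/k-.5+[x0,y0],z)[:,:2].astype(np.float32)*1000
    print(tag,[np.round(v,1) for v in cv2.minAreaRect(cv2.convexHull(P))],"circ",[np.round(v,1) for v in cv2.minEnclosingCircle(P)])
br=lambda h:h[...,2]>150
comp(c,(415,224,434,241),br,.025,"hub",)
comp(c,(383,217,402,236),br,.023,"brg")
comp(c,(390,187,409,202),lambda h:(h[...,1]>70)&(h[...,2]>110),.023,"nip")
comp(c,(418,196,444,209),br,.02,"bolt")
E
python3 chk.py
```

```text
t 39.25 tcp [0.5718 0.2033 0.1954] yaw -12.8 gap 0.056 F [ 0.  -0.1  0.8] j [ 0.21  0.39  0.06  1.25 -0.    2.  ]
  shift [ -4.6 -69.2  19.1] turn [-0.3  0.   0. ]
hub [array([ 466.8, -278.1]), array([56. , 49.3]), np.float64(89.9)] circ [array([ 466. , -281.2]), np.float64(33.7)]
brg [array([ 484.1, -184.4]), array([39.4, 40. ]), np.float64(44.4)] circ [array([ 484.3, -184.3]), np.float64(21.2)]
nip [array([ 577.4, -207.8]), array([23.9, 48.4]), np.float64(1.7)] circ [array([ 579. , -208.1]), np.float64(24.5)]
bolt [array([ 555.7, -301.2]), array([68.8, 20.9]), np.float64(79.3)] circ [array([ 559.1, -301.9]), np.float64(34.5)]
```

View pics/fin_t.png

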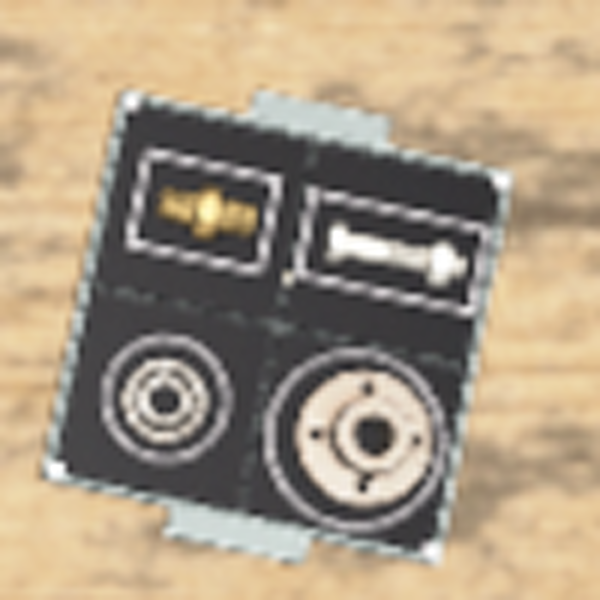

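View pics/fin_s.png

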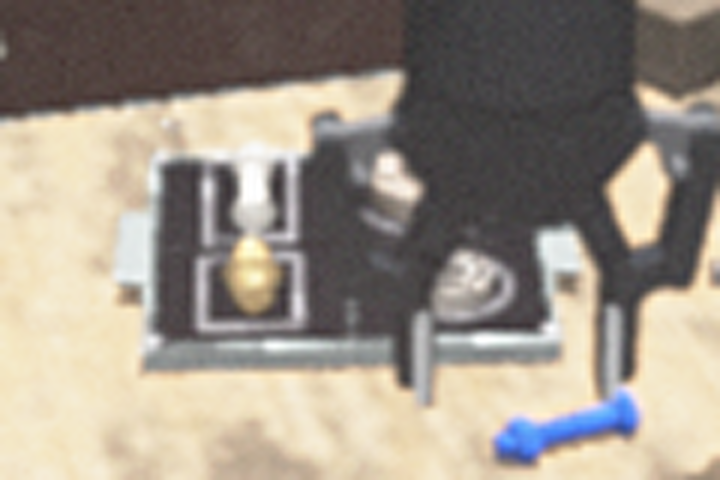

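View pics/fin_all.png

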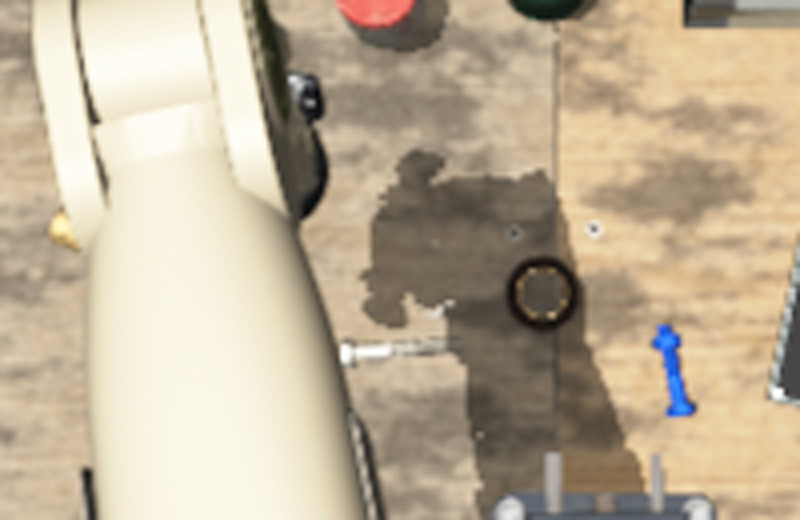

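Run:
```python
from h import *
c=cam("top"); crop(c,386,182,411,207,20,"nipf.png")
f=cv2.resize(c["f"][187:202,388:410],None,fx=4,fy=4,interpolation=cv2.INTER_CUBIC); h=cv2.cvtColor(f,cv2.COLOR_BGR2HSV)
m=(h[...,1]>70)&(h[...,2]>110); y,x=np.nonzero(m)
P=plane(c,(np.c_[x,y]+.5)/4-.5+[388,187],.023)[:,:2]*1000
v=cv2.fitLine(P.astype(np.float32),cv2.DIST_HUBER,0,.01,.01).ravel(); print(v,np.degrees(np.arctan2(v[1],v[0]))%180)
```

```text
[ 1.9855987e-01  9.8008877e-01  5.7761469e+02 -2.0775954e+02] 78.54724
```

View pics/nipf.png

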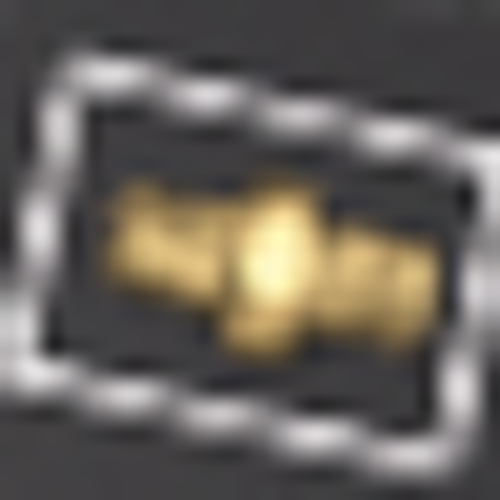

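The nipple lies along its nest: the line fit gives 78.5° against 77.5° for the nest. All four parts are placed and the arm is clear, so I hand in.

Run:
```python
from h import *
print(job.hand_in()); print(get_state()["clock"])
```

```text
the job is handed in; nothing more can be done
None
the job is handed in; nothing more can be done
```

I placed the hub, nipple, nut bolt and bearing in their nests and handed the job in at about 39 s, with the arm clear of everything. No verdict is reported.

| Part | Distance from nest middle | Axis against nest (77.5°) |
|---|---|---|
| Hub | about 2–3 mm | – |
| Bearing | about 1.5 mm | – |
| Nipple | about 1.5 mm | 78.5° |
| Bolt with nut | about 2 mm | about 79° |

- **How measured:** these come from the last top picture, where the calibration is good to about 2 mm. Height and flatness were judged only by eye and from the placing heights.
- **Disagreements:**
  - A first rectangle fit on the nipple gave a wrong 92° from a ragged mask; the line fit and the enlarged crop put it at about 78.5°.
  - The hub's mask was incomplete, so its figure comes from the enclosing circle.
- **Left alone:** the long bolt lay in its starting place in the last picture. The arm partly hid the elbow there; the part that showed was where it started, and the gripper never went down near it.

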